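Load the press sleeve with two brass rings

TASK

Take the collared brass ring out of the slotted wooden block, lay it flat on the cork pad with its collar facing up and let go of it. Then pick it up again and drop it into the upright steel sleeve, collar still up, and after it drop in the thin plain ring, so that the two lie flat as one column at the bottom of the sleeve with the thin ring around the collar. Leave the jar, the hammer and the screwdriver where they are.

Things in the scene. Friction and masses are not known exactly. Their poses are not given: they have to be found in the camera images.
- collar_ring_center (a point): Collared brass ring, 0.2-0.4 kg: centre, half-way through its 20 mm overall thickness. Ring 64 mm outside (63 over its 16 facets), 14 mm thick, a collar 40 mm wide standing 6 mm proud of one face, 26 mm hole through. x is its axis, out of the collared face. At the start it stands on edge in the block (x level, top 71 mm above the bench); lying collar up, the centre is 10 mm above its support.
- thin_ring_center (a point): Thin plain brass ring, 0.11 kg: centre, half-way up. 64 mm outside (63 over its 16 slight facets), 51 mm hole, 12 mm high, both faces alike. z is its axis. At the start it lies flat on the bench.
- sleeve_mouth (a point): Fixed upright round steel sleeve: centre of its mouth, level with the rim, 50 mm above the bench; z up. Bore 67 mm wide; the top 10 mm flare to 82 mm at the rim; the bore's floor is 45 mm below the rim. Outside 92 mm wide at the foot, 89 mm at the rim.
- pad_top (a point): Centre of the top of the fixed square cork pad, 130 mm x 130 mm, 3 mm thick, flat on the bench. Its x and y axes run along its sides.
- block: Fixed dark wooden block, 50 mm (x) x 80 mm (y) x 18 mm high, origin at the centre of its underside, with a slot in its top 16 mm wide (x) and 50 mm long (y), 10 mm deep, which holds the collared ring on edge, the ring's plane along the block's y.
- jar: Bystander: glass jar with a brass lid, 62 mm wide, 85 mm high, loose, origin at the centre of its underside.
- hammer: Bystander: hammer of 260 mm with a wooden handle, lying on the bench along its own x, loose, origin on the bench under its middle.
- screwdriver: Bystander: screwdriver of 200 mm with a black handle, lying on the bench along its own x, loose, origin on the bench under its middle.
Things that resemble listed ones, but are neither listed nor needed, are in the scene too. Several things look just like the part that bears pad_top: the one meant starts nearest to the robot's base.

How it is judged (in metres and radians):
On the way, in this order (a step that is already met when the one before it is completed fails the run):
1. the collared ring lies flat on the cork pad, collar up, let go of (angle between collar_ring_center's own x axis and vertical below 0.1 rad and height (world z) of collar_ring_center below 0.016 m and x of collar_ring_center in the frame of pad_top between -0.065 and 0.065 m and y of collar_ring_center in the frame of pad_top between -0.065 and 0.065 m and contact force between collar_ring and the fingers below 0.05 N), for 0.2 s.
2. the collared ring lies flat at the bottom of the sleeve, collar up, before the thin ring is in (horizontal distance between collar_ring_center and sleeve_mouth below 0.005 m and z of collar_ring_center in the frame of sleeve_mouth below -0.032 m and angle between collar_ring_center's own x axis and vertical below 0.1 rad and horizontal distance between thin_ring_center and sleeve_mouth above 0.02 m), for 0.2 s.
At the end, for the whole second after the job is handed in: Both rings lie flat (within 0.1 rad) and at rest in the bore of the sleeve, centred within 5 mm: the collared ring on the floor of the sleeve, collar up, its centre 32 mm or more below the rim, and the thin ring on its shoulder around the collar, its centre 22 mm or more below the rim (horizontal distance between each of collar_ring_center, thin_ring_center and sleeve_mouth below 0.005 m and z of collar_ring_center in the frame of sleeve_mouth below -0.032 m and angle between collar_ring_center's own x axis and vertical below 0.1 rad and z of thin_ring_center in the frame of sleeve_mouth below -0.022 m and angle between the z axis of thin_ring_center and the z axis of sleeve_mouth, either way round below 0.1 rad and linear speed of each of collar_ring, thin_ring below 0.02 m/s); the robot touches nothing.
It fails at once if the jar, the hammer or the screwdriver is moved by more than 30 mm (distance of any of jar, hammer, screwdriver from where it was at the start of the episode above 0.03 m).
It also fails if it takes over 61 s, if anything falls off the work surface, if the arm or the gripper's body presses on something with over 40 N, if the wrist force passes 120 N, or if a joint passes its speed limit or range.

ROBOT

A 6-joint arm with a two-finger parallel gripper is mounted at the origin on the work surface. World frame = base frame: x ahead of the robot, y to its left, z up, the work surface at z = 0. Lengths are in m, angles in degrees, forces in N, time in s.
With the tool pointing down it reaches from about 0.275 to 0.725 m from the base axis. Payload 15.9 kg.
Tool frame: the origin (TCP) lies between the finger pads; the fingertips stand 11 mm ahead of it and the grasp point (between the pads) lies 8 mm behind it (env.tip_extent is the distance from the TCP to the fingertips, in m); z points along the fingers, y is the line along which they close (so a half turn about z gives the same grasp; the last joint's range is limited). The gripper opens to 85 mm and grips with 20 to 120 N. Pads are 22 mm wide; open, the fingers measure 114 mm over their backs; the gripper's body (76 mm by 85 mm) begins 54 mm behind the grasp point. The pads swing forward as they close: fully open they stand 13 mm farther back than shut.
Start: joints at [-68.354, 12.198, -1.971, 75.831, 0, 90], TCP at [0.184, -0.465, 0.242] pointing down, gripper open.
Joint ranges: [-170.91, 170.91], [-42.67, 98.43], [-65.05, 77.54], [-120.47, 116.71], [-90, 82.35], [-180, 180]. Speed limits (degrees/s): [108.29, 108.29, 136.94, 147.25, 180, 180].

INTERFACE

Orientations are given as a 3x3 rotation matrix whose columns are the frame's x, y, z axes.
In Python, from bench import env gives the robot as it stands. The module is installed in compiled form; this text tells all that it offers.
- The arm moves only by the tool move_arm, never from a script. Its argument "series" is a list of rows, each a list of 5 numbers: the shift along the world's x, y, z in units of 800 mm (1.0 is 800 mm), then the turn about the world's z in units of 90 degrees (1.0 is 90 degrees), then the opening, from -1 (shut) to 1 (fully open), so that 0 is half open. A call has 1 to 5 rows; each row is the pose to reach, as a shift and turn from the pose commanded when the call began; what a row does not reach only later rows make up. A row lasts 1/8 s, in which the tool goes at most 62.5 mm and 10.7 degrees, less where a joint would pass 70% of its speed; a pose out of reach is approached as far as the arm can. A call with a number of a shift or a turn outside -1 to 1 is refused whole. A call with a gripper value outside its range is refused whole. The fingers move at their own pace and stop on an object; the grip force is fixed at half the most. Time passes only in rows, so rows that repeat a pose let the fingers close. It gives the time, the measured TCP pose, the force, the opening and the grip force at its end, in the units of the state.
- env.read_state(): the state, without advancing time (a new reading comes with each control period).
- env.capture(name): name is "side" or "top"; returns the picture (420x560x3 uint8, red, green, blue); there is no depth.
- env.get_calibration(name): a dict with "fovy" (degrees; the focal length in pixels is half the picture's height over the tangent of half this angle, whatever the lens; pixels are square), "cx", "cy" (the principal point, pixels), "R" (3x3) and "t" (3): a world point X has camera coordinates R X + t. Camera axes: x right, y down, z forward; pixel columns grow to the right and rows downward; lengths in m; the calibration is good to about 2 mm. A picture is of the moment at which its call begins. get_calibration takes no time and is no camera call.
- env.close_job(): hands the job in; it is judged then, once.
Trained networks look in the newest picture that a camera, given by its name, has taken for a name from the list of things; names that differ only in an ending like _2 or _b are one class to them, and where a whole thing is asked for, a point or a joint stands for the part that bears it (a point fixed in the world has none). Each returns a list of dicts, best first, with "score" (0 to 1); they miss things now and then, are a little off and sometimes report something else, mostly with a low value. They report only what shows in the picture. A call takes as long as a camera call. They do not tell look-alikes from the thing itself.
- env.boxes_of(camera, target): "extent" ([left, top, width, height] in pixels, round what is visible of it).
The state is a dict: "clock": time; "joints": joint angles; "joint_vel": joint speeds; "joint_torque": joint torques, N m; "tool_pos": TCP position; "tool_rot": TCP orientation; "contact_force": force on the tool from outside, world axes, zero at the start; "wrist_torque": the same for the moment, N m; "grip_width": finger opening in m; "gripper_force": force on a finger pad.
Only numpy, scipy, OpenCV 4.12 (cv2) and the standard library are available. Lean on these libraries where they do the work, as an engineer would, in place of code of your own. Each camera call takes 0.05 s, during which the arm holds its last target. There are 200 camera calls.

## Working session

There is one attempt and no reset: what is moved stays moved. The work goes in short steps, Python scripts to look and compute and a tool call to move; the robot and the scene stay as the last step left them, time stands still between calls to the robot, and variables do not carry over. Pictures are saved under pics/ and viewed, at most 10 in all, crops included, and the job is handed in when it is done.

Besides the shell and the picture viewer there is one more tool, called after "Request:" in YAML: its name, and indented under it one key for each argument. move_arm: Moves the arm, as the interface text tells. Its arguments: {"type":"object","properties":{"series":{"type":"array","items":{"type":"array","items":{"type":"number","minimum":-1,"maximum":1}}}},"required":["series"]}

```bash
mkdir -p pics; cat > h.py <<'E'
import numpy as np, cv2
from bench import env
def cal(n):
    c=env.get_calibration(n); f=210/np.tan(np.radians(c['fovy'])/2)
    return f,c['cx'],c['cy'],np.array(c['R']),np.array(c['t'])
def unproj(n,u,v,z):
    f,cx,cy,R,t=cal(n); d=R.T@np.array([(u-cx)/f,(v-cy)/f,1]); o=-R.T@t
    return o+d*(z-o[2])/d[2]
def proj(n,X):
    f,cx,cy,R,t=cal(n); p=R@np.array(X)+t; return np.array([f*p[0]/p[2]+cx,f*p[1]/p[2]+cy])
def snap(n,name):
    im=env.capture(n); cv2.imwrite('pics/'+name,np.array(im)[:,:,::-1]); return np.array(im)
E
python3 - <<'E'
from h import *
np.set_printoptions(precision=3,suppress=True)
for n in('top','side'):
    snap(n,n+'0.png'); c=env.get_calibration(n); print(n,c['fovy'],c['cx'],c['cy'],-np.array(c['R']).T@np.array(c['t']),np.array(c['R']).ravel())
    for t in('collar_ring_center','thin_ring_center','pad_top','block','jar','hammer','screwdriver','sleeve_mouth'):
        try:
            for b in env.boxes_of(n,t)[:5]:
                e=b['extent']; print(t,round(b['score'],2),np.round(e,1),unproj(n,e[0]+e[2]/2,e[1]+e[3]/2,0.0)[:2])
        except Exception as x: print(t,x)
s=env.read_state(); print(s['clock'],s['tool_pos'],np.array(s['tool_rot']).ravel(),s['grip_width'])
E
```

```text
top 54.1326308045386 284.96185840285113 208.88832134228386 [ 0.492 -0.083  1.191] [ 0.014 -1.     0.028 -0.992 -0.017 -0.121  0.122 -0.026 -0.992]
collar_ring_center 0.57 [316.7 244.5  22.    7.8] [ 0.525 -0.24 ]
thin_ring_center 0.68 [140.9 228.3  22.9  23.9] [0.541 0.265]
pad_top 0.93 [388.6 223.9  51.9  54.8] [ 0.52  -0.493]
pad_top 0.63 [258.6 203.   47.5  47.2] [ 0.586 -0.108]
block 0.71 [314.7 237.4  26.2  23.1] [ 0.523 -0.24 ]
jar 0.62 [140.3 161.3  29.3  25.3] [0.734 0.267]
hammer 0.74 [295.2 155.9  89.4  27. ] [ 0.759 -0.276]
screwdriver 0.75 [219.2 149.8  49.9  10. ] [0.797 0.009]
sleeve_mouth 0.56 [188.7 200.4  33.   28.9] [0.617 0.117]
side 47.72975526341551 274.99561080927157 206.24175501506107 [0.411 0.753 0.625] [-0.97  -0.243 -0.005 -0.126  0.521 -0.844  0.208 -0.818 -0.536]
collar_ring_center 0.85 [325.9 178.9  11.7  26.2] [ 0.528 -0.3  ]
thin_ring_center 0.97 [247.  346.7  41.8  37.1] [0.549 0.265]
pad_top 0.75 [260.6 215.4  60.2  38.5] [ 0.59  -0.092]
pad_top 0.64 [321.9 146.7  49.5  26.8] [ 0.513 -0.489]
block 0.66 [313.9 195.1  31.4  20.2] [ 0.524 -0.236]
jar 0.77 [139.9 293.   44.3  62.6] [0.753 0.225]
hammer 0.74 [236.8 158.   35.7  59.6] [ 0.727 -0.274]
screwdriver 0.83 [148.6 225.5  59.   53.1] [0.81  0.026]
sleeve_mouth 0.72 [230.4 257.7  50.3  55.4] [0.62  0.088]
0.9 [ 0.184 -0.465  0.242] [ 0.929  0.369  0.     0.369 -0.929 -0.     0.     0.    -1.   ] 0.08551944355038985
```

View pics/top0.png

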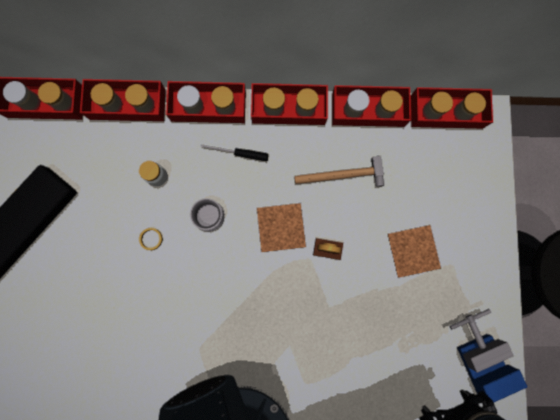

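View pics/side0.png

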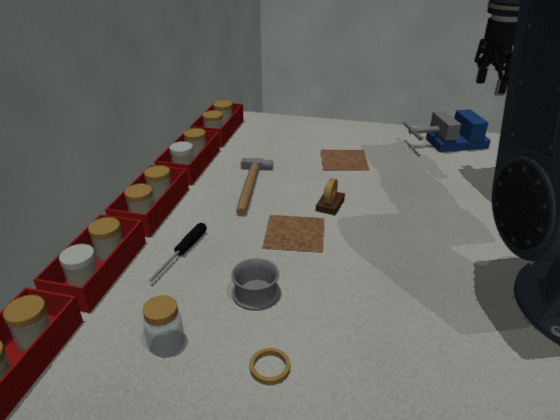

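The top view shows the block and ring at (328,248), the near pad at (281,227), the sleeve at (207,215) and the thin ring at (151,239). The pad at (414,251) is farther from the base, so it is the look-alike. Next I'll refine these positions and check which way the collar faces.

```bash
cat >> h.py <<'E'
from scipy.optimize import least_squares
def circ(x,y,z,r): a=np.linspace(0,2*np.pi,48); return [(x+r*np.cos(t),y+r*np.sin(t),z) for t in a]
def hullcent(pts):
    h=cv2.convexHull(np.array(pts,np.float32).reshape(-1,1,2)); m=cv2.moments(h); return np.array([m['m10']/m['m00'],m['m01']/m['m00']]),m['m00']
def fit(masks,model,x0):  # masks {cam:mask}; model(p)->3d pts
    obs={c:hullcent(np.argwhere(m)[:,::-1]) for c,m in masks.items()}
    def res(p): return np.concatenate([hullcent([proj(c,q) for q in model(p)])[0]-obs[c][0] for c in obs])
    s=least_squares(res,x0,diff_step=1e-4); return s.x,s.fun,{c:(obs[c][1],hullcent([proj(c,q) for q in model(s.x)])[1]) for c in obs}
def blob(im,box,cond):
    x,y,w,h=[int(v) for v in box]; m=np.zeros(im.shape[:2],np.uint8); m[y-4:y+h+6,x-4:x+w+6]=1
    m&=cond(im.astype(int)).astype(np.uint8); n,l,s,_=cv2.connectedComponentsWithStats(m); return l==1+np.argmax(s[1:,4])
brass=lambda a:(a[...,0]-a[...,2]>35)
E
python3 - <<'E'
from h import *
np.set_printoptions(precision=4,suppress=True)
T=cv2.imread('pics/top0.png')[:,:,::-1]; S=cv2.imread('pics/side0.png')[:,:,::-1]
tm={'top':blob(T,(140.9,228.3,22.9,23.9),brass),'side':blob(S,(247,346.7,41.8,37.1),brass)}
for c in (['top'],['side'],['top','side']):
    print('thin',c,fit({k:tm[k] for k in c},lambda p:circ(p[0],p[1],0,.032)+circ(p[0],p[1],.012,.032),[.545,.265]))
cork=lambda a:(a[...,0]-a[...,2]>35)
for n,I,b in(('top',T,(258.6,203,47.5,47.2)),('side',S,(260.6,215.4,60.2,38.5))):
    m=blob(I,b,cork).astype(np.uint8); c=max(cv2.findContours(m,0,2)[0],key=cv2.contourArea)[:,0]
    w=np.array([unproj(n,u,v,.003)[:2] for u,v in c],np.float32); print('pad',n,cv2.minAreaRect(w*1000))
def crop(I,x,y,w,h): return cv2.resize(I[y:y+h,x:x+w],(400,300),interpolation=cv2.INTER_CUBIC)
g=np.vstack([np.hstack([crop(T,308,233,40,30),crop(S,300,170,60,45)]),np.hstack([crop(T,180,193,56,42),crop(S,216,250,80,60)])])
cv2.imwrite('pics/crop0.png',g[:,:,::-1])
E
```

```text
thin ['top'] (array([0.5455, 0.2698]), array([-0.,  0.]), {'top': (385.5, 426.536877517472)})
thin ['side'] (array([0.5448, 0.2693]), array([0., 0.]), {'side': (1139.5, 1240.1720289697405)})Traceback (most recent call last):
  File "<stdin>", line 6, in <module>
  File "h.py", line 20, in fit
    s=least_squares(res,x0,diff_step=1e-4); return s.x,s.fun,{c:(obs[c][1],hullcent([proj(c,q) for q in model(s.x)])[1]) for c in obs}
    return func(*args, **kwargs)
    vector_fun = VectorFunction(
        fun_wrapped,
    ...<6 lines>...
        workers=workers
    )
    self.J, dct = approx_derivative(
                  ~~~~~~~~~~~~~~~~~^
        self.fun_wrapped, self.x, f0=self.f, **finite_diff_options
        ^^^^^^^^^^^^^^^^^^^^^^^^^^^^^^^^^^^^^^^^^^^^^^^^^^^^^^^^^^
    )
    ^
    J, _nfev = _dense_difference(fun_wrapped, x0, f0, h,
               ~~~~~~~~~~~~~~~~~^^^^^^^^^^^^^^^^^^^^^^^^
                             use_one_sided, method,
                             ^^^^^^^^^^^^^^^^^^^^^^
                             mf)
                             ^^^
    df = [f_eval - f0 for f_eval in f_evals]
                                    ^^^^^^^
    f = np.atleast_1d(self.fun(x, *self.args, **self.kwargs))
                      ~~~~~~~~^^^^^^^^^^^^^^^^^^^^^^^^^^^^^^
    return np.atleast_1d(self.fun(x))
                         ~~~~~~~~^^^
    return self.f(x, *self.args, **self.kwargs)
           ~~~~~~^^^^^^^^^^^^^^^^^^^^^^^^^^^^^^
  File "h.py", line 19, in res
    def res(p): return np.concatenate([hullcent([proj(c,q) for q in model(p)])[0]-obs[c][0] for c in obs])
                                                 ~~~~^^^^^
  File "h.py", line 10, in proj
    f,cx,cy,R,t=cal(n); p=R@np.array(X)+t; return np.array([f*p[0]/p[2]+cx,f*p[1]/p[2]+cy])
                ~~~^^^
  File "h.py", line 4, in cal
    c=env.get_calibration(n); f=210/np.tan(np.radians(c['fovy'])/2)
ValueError: time passes only in moves, steps and waits
```

```bash
sed -i 's/^def cal/import functools\n@functools.cache\ndef cal/' h.py
cat > m.py <<'E'
from h import *
np.set_printoptions(precision=4,suppress=True)
T=cv2.imread('pics/top0.png')[:,:,::-1]; S=cv2.imread('pics/side0.png')[:,:,::-1]
cork=lambda a:(a[...,0]-a[...,2]>35)
for n,I,b in(('top',T,(258.6,203,47.5,47.2)),('side',S,(260.6,215.4,60.2,38.5))):
    m=blob(I,b,cork).astype(np.uint8); c=max(cv2.findContours(m,0,2)[0],key=cv2.contourArea)[:,0]
    w=np.array([unproj(n,u,v,.003)[:2] for u,v in c],np.float32); print('pad',n,cv2.minAreaRect(w*1000))
# ring+block mask: dark or brass vs white bench
for n,I,b in(('top',T,(314.7,237.4,26.2,23.1)),('side',S,(313.9,178,31.4,37))):
    m=blob(I,b,lambda a:a[...,0]-a[...,2]>25); c=max(cv2.findContours(m.astype(np.uint8),0,2)[0],key=cv2.contourArea)[:,0]
    w=np.array([unproj(n,u,v,.018)[:2] for u,v in c],np.float32); print('block',n,cv2.minAreaRect(w*1000))
    m=blob(I,b,lambda a:(a[...,0]-a[...,2]>35)&(a[...,0]>120)); q=np.argwhere(m)[:,::-1]; print('ringmask',n,len(q),q.mean(0),q.min(0),q.max(0),unproj(n,*q.mean(0),.06)[:2])
def crop(I,x,y,w,h): return cv2.resize(I[y:y+h,x:x+w],(400,300),interpolation=cv2.INTER_CUBIC)
g=np.vstack([np.hstack([crop(T,308,233,40,30),crop(S,300,170,60,45)]),np.hstack([crop(T,180,193,56,42),crop(S,216,250,80,60)])])
# overlay of predicted sleeve circles on a 2nd guess
cv2.imwrite('pics/crop0.png',g[:,:,::-1])
E
python3 m.py
```

```text
pad top ((584.6195678710938, -102.96002960205078), (128.9822540283203, 128.33750915527344), 7.490992069244385)
pad side ((583.642333984375, -99.85657501220703), (127.49872589111328, 129.44496154785156), 7.348525047302246)
block top ((524.4546508789062, -237.95849609375), (78.45093536376953, 48.81817626953125), 80.86759185791016)
ringmask top 99 [329.8889 247.2929] [321 244] [338 251] [ 0.5263 -0.2379]
block side ((521.5960693359375, -266.2100830078125), (148.25657653808594, 53.92605972290039), 86.80213165283203)
ringmask side 65 [329.3692 183.9077] [325 178] [334 190] [ 0.528  -0.2351]
```

View pics/crop0.png

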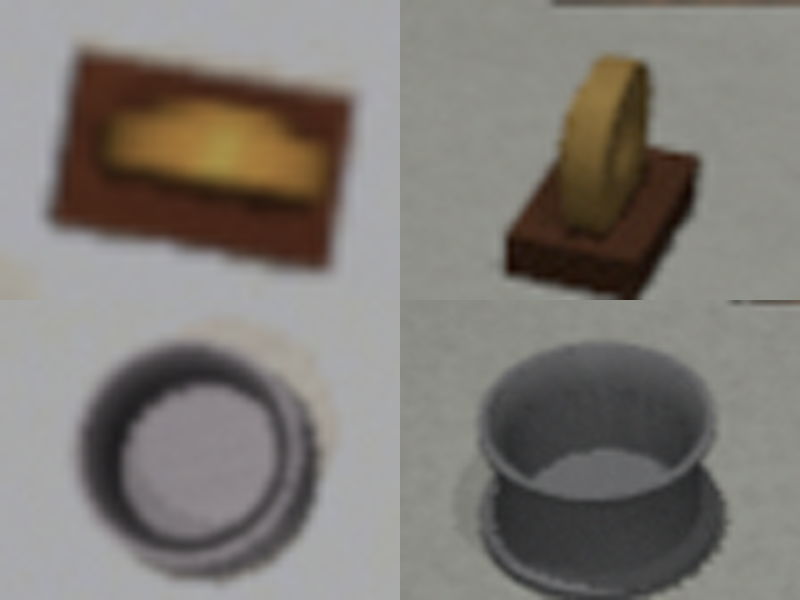

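The crop settles the directions: in the top panel the collar bulges towards image-up, which is +x, and the block's y axis runs at about 81°. The ring therefore has to topple towards −x.

Request:
move_arm:
  series:
    - [0.4256,0.2838,-0.05,0.659,0]
    - [0.4256,0.2838,-0.05,0.659,0]
    - [0.4256,0.2838,-0.05,0.659,0]
    - [0.4256,0.2838,-0.05,0.659,0]
    - [0.4256,0.2838,-0.05,0.659,0]

```text
clock: 1.52
tool_pos: [0.4448, -0.2908, 0.2119]
tool_rot: [[0.247, 0.969, 0.0], [0.969, -0.247, -0.0], [-0.0, 0.0, -1.0]]
contact_force: [-0.2, -1.1, 1.0]
grip_width: 0.0426
gripper_force: 0.0
```

```bash
cat > sl.py <<'E'
from h import *
from scipy.ndimage import map_coordinates
T=cv2.imread('pics/top0.png').mean(2); S=cv2.imread('pics/side0.png').mean(2)
# sleeve: score gradient contrast along rim outer (89 @ z.05) and bore/floor circle (67 @ z.005)
G={n:np.hypot(cv2.Sobel(cv2.GaussianBlur(I,(0,0),.7),6,1,0),cv2.Sobel(cv2.GaussianBlur(I,(0,0),.7),6,0,1)) for n,I in(('top',T),('side',S))}
def sc(n,x,y,z,r):
    q=np.array([proj(n,p) for p in circ(x,y,z,r)]); return map_coordinates(G[n],[q[:,1],q[:,0]],order=1).mean()
for spec in ([('top',.05,.0445)],[('side',.05,.0445)],[('top',.005,.0335)],[('top',.05,.0445),('side',.05,.0445),('top',.005,.0335)]):
    b=max((sum(sc(n,x,y,z,r) for n,z,r in spec),x,y) for x in np.arange(.59,.64,.001) for y in np.arange(.085,.14,.001)); print(spec,np.round(b,4))
E
python3 sl.py
```

```text
[('top', 0.05, 0.0445)] [1.888115e+02 6.090000e-01 1.000000e-01]
[('side', 0.05, 0.0445)] [1.191779e+02 6.140000e-01 1.100000e-01]
[('top', 0.005, 0.0335)] [1.404769e+02 6.130000e-01 1.070000e-01]
[('top', 0.05, 0.0445), ('side', 0.05, 0.0445), ('top', 0.005, 0.0335)] [3.86442e+02 6.13000e-01 1.07000e-01]
```

Request:
move_arm:
  series:
    - [0.0996,0.066,-0.05,0.058,0]
    - [0.0996,0.066,-0.0775,0.058,0]
    - [0.0996,0.066,-0.0775,0.058,0]

```text
clock: 1.9
tool_pos: [0.5231, -0.237, 0.1468]
tool_rot: [[0.161, 0.987, -0.004], [0.987, -0.161, 0.002], [0.001, -0.004, -1.0]]
contact_force: [-0.6, 0.4, 0.4]
grip_width: 0.0429
gripper_force: 0.0
```

```bash
python3 - <<'E'
from h import *
s=env.read_state(); print(s['tool_pos'],np.degrees(np.arctan2(s['tool_rot'][1][1],s['tool_rot'][0][1])))
a=snap('side','s1.png');b=snap('top','t1.png')
g=np.hstack([cv2.resize(b[200:290,280:400],(400,300),interpolation=2),cv2.resize(a[110:230,260:420],(400,300),interpolation=2)])
cv2.imwrite('pics/c1.png',g[:,:,::-1])
E
```

```text
[ 0.52311847 -0.23702479  0.14680855] -9.242664774509036
```

View pics/c1.png

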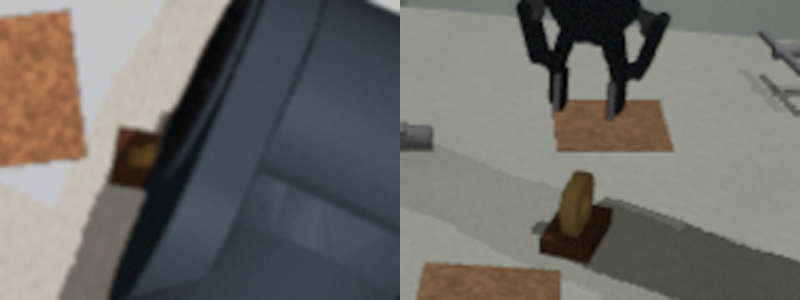

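The gripper is above the ring with its fingers on either side of it; in the side crop the ring is at about (577,205). I'll descend and grip the rim above the collar.

Request:
move_arm:
  series:
    - [0.001,-0.0012,-0.06,0,0]
    - [0.001,-0.0012,-0.0935,0,0]
    - [0.001,-0.0012,-0.0935,0,0]
    - [0.001,-0.0012,-0.0935,0,-1]
    - [0.001,-0.0012,-0.0935,0,-1]

```text
clock: 2.62
tool_pos: [0.5248, -0.2412, 0.0773]
tool_rot: [[0.164, 0.986, 0.003], [0.986, -0.164, -0.002], [-0.001, 0.003, -1.0]]
contact_force: [-0.2, -1.3, 7.8]
grip_width: 0.0111
gripper_force: 58.6
```

Request:
move_arm:
  series:
    - [0,0,0,0,-1]
    - [0,0,0,0,-1]
    - [0,0,0,0,-1]

```text
clock: 3.0
tool_pos: [0.5248, -0.2411, 0.0773]
tool_rot: [[0.164, 0.986, 0.003], [0.986, -0.164, -0.002], [-0.001, 0.003, -1.0]]
contact_force: [-0.6, -0.6, 9.3]
grip_width: 0.0114
gripper_force: 58.6
```

```bash
python3 - <<'E'
from h import *
print(env.tip_extent)
a=snap('side','s2.png')
g=cv2.resize(a[125:215,280:400],(800,600),interpolation=2)
cv2.imwrite('pics/c2.png',g[:,:,::-1])
E
```

```text
0.011
```

View pics/c2.png

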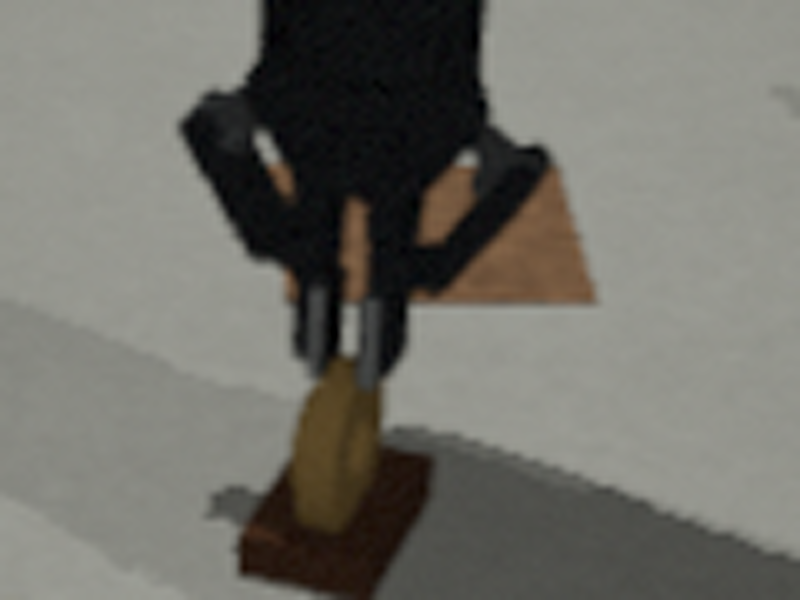

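The fingertips hold only about 5 mm of the ring's top, around (345,375) in the crop. I'll reopen and see where the tool settles.

Request:
move_arm:
  series:
    - [0,0,0,0,-0.3]
    - [0,0,0,0,-0.3]
    - [0,0,0,0,-0.3]

```text
clock: 3.42
tool_pos: [0.5237, -0.2404, 0.0753]
tool_rot: [[0.164, 0.987, 0.0], [0.987, -0.164, -0.0], [-0.0, 0.0, -1.0]]
contact_force: [-0.6, 0.5, 0.6]
grip_width: 0.0298
gripper_force: 0.0
```

Request:
move_arm:
  series:
    - [0.001,0.003,-0.007,0,-0.3]
    - [0.001,0.003,-0.007,0,-0.3]
    - [0.001,0.003,-0.007,0,-1]
    - [0.001,0.003,-0.007,0,-1]
    - [0.001,0.003,-0.007,0,-1]

```text
clock: 4.05
tool_pos: [0.5249, -0.2381, 0.0701]
tool_rot: [[0.164, 0.987, 0.001], [0.987, -0.164, -0.0], [-0.0, 0.001, -1.0]]
contact_force: [0.9, 0.6, 5.6]
grip_width: 0.0122
gripper_force: 74.2
```

Request:
move_arm:
  series:
    - [0,0,0.06,0,-1]
    - [0,0,0.09,0,-1]
    - [0.06,0.08,0.09,0,-1]
    - [0.1214,0.1626,0.07,0,-1]
    - [0.1214,0.1626,0.05,0,-1]

```text
clock: 4.68
tool_pos: [0.6233, -0.1057, 0.1097]
tool_rot: [[0.162, 0.987, 0.002], [0.987, -0.162, -0.0], [0.0, 0.002, -1.0]]
contact_force: [0.0, -0.5, -2.8]
grip_width: 0.0122
gripper_force: 64.7
```

Request:
move_arm:
  series:
    - [0,0,0,0,-1]
    - [0,0,0,0,-1]

```text
clock: 4.92
tool_pos: [0.6212, -0.1081, 0.1094]
tool_rot: [[0.164, 0.987, -0.001], [0.987, -0.164, -0.0], [-0.0, -0.001, -1.0]]
contact_force: [-0.8, -0.9, -2.4]
grip_width: 0.0119
gripper_force: 64.6
```

```bash
python3 - <<'E'
from h import *
s=env.read_state(); print(s['tool_pos'],s['grip_width'])
a=snap('side','s3.png')
g=cv2.resize(a[140:260,220:380],(800,600),interpolation=2)
cv2.imwrite('pics/c3.png',g[:,:,::-1])
E
```

```text
[ 0.62122521 -0.10807457  0.10939439] 0.011948028908565972
```

View pics/c3.png

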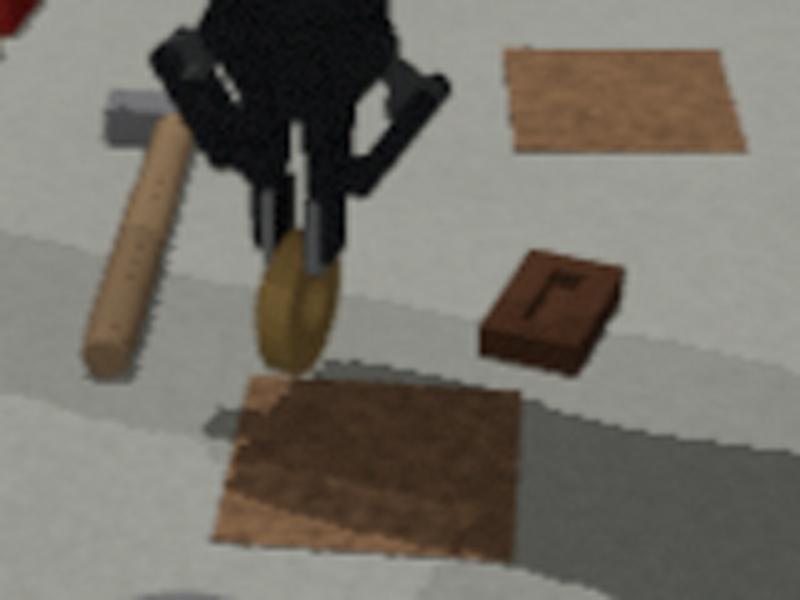

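The ring hangs upright over the pad at (298,300) in the crop, with its plain side facing −x (image right). I'll set it down and release.

Request:
move_arm:
  series:
    - [0,0,-0.03,0,-1]
    - [0,0,-0.05,0,-1]
    - [0,0,-0.0548,0,-1]
    - [0,0,-0.0548,0,-1]
    - [0,0,-0.0548,0,-1]

```text
clock: 5.6
tool_pos: [0.6219, -0.1081, 0.0663]
tool_rot: [[0.164, 0.986, 0.001], [0.986, -0.164, -0.0], [0.0, 0.001, -1.0]]
contact_force: [0.7, 1.3, -3.0]
grip_width: 0.0122
gripper_force: 64.6
```

Request:
move_arm:
  series:
    - [0,0,-0.002,0,-1]
    - [0,0,-0.002,0,-1]
    - [0,0,-0.002,0,-1]

```text
clock: 5.98
tool_pos: [0.6222, -0.1079, 0.0652]
tool_rot: [[0.164, 0.987, 0.002], [0.987, -0.164, -0.0], [-0.0, 0.002, -1.0]]
contact_force: [-3.5, 1.1, 7.0]
grip_width: 0.0121
gripper_force: 66.3
```

Request:
move_arm:
  series:
    - [0,0,0,0,0]
    - [0,0,0,0,1]
    - [0,0,0,0,1]
    - [0,0,-0.0125,0,1]
    - [0,0,-0.0125,0,1]

```text
clock: 6.6
tool_pos: [0.6209, -0.1077, 0.0528]
tool_rot: [[0.164, 0.987, -0.002], [0.987, -0.164, 0.0], [-0.0, -0.002, -1.0]]
contact_force: [-0.4, -0.5, -0.2]
grip_width: 0.0857
gripper_force: 0.0
```

```bash
python3 - <<'E'
from h import *
s=env.read_state(); print(s['tool_pos'],s['grip_width'])
a=snap('side','s4.png')
g=cv2.resize(a[140:260,220:380],(800,600),interpolation=2)
cv2.imwrite('pics/c4.png',g[:,:,::-1])
E
```

```text
[ 0.62087059 -0.10774683  0.0528304 ] 0.08571050042478118
```

View pics/c4.png

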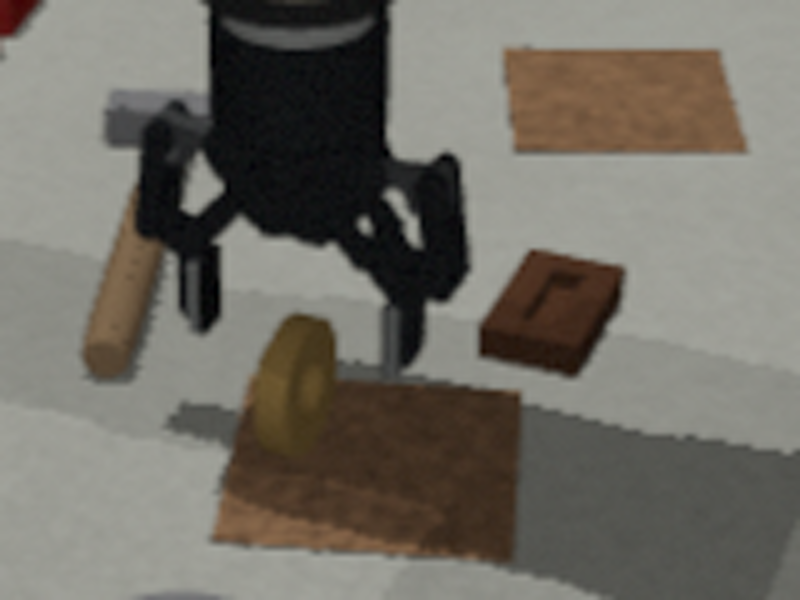

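The ring stands free on the pad at (295,385) in the crop. I'll push its collar side towards −x.

Request:
move_arm:
  series:
    - [-0.037,0.0061,0,0,1]
    - [-0.0518,0.0086,0,0,1]
    - [-0.064,0.0106,0,0,1]
    - [-0.076,0.0126,0.003,0,1]
    - [-0.0888,0.0147,0.006,0,1]

```text
clock: 7.28
tool_pos: [0.5502, -0.096, 0.059]
tool_rot: [[0.164, 0.987, 0.0], [0.987, -0.164, -0.0], [-0.0, 0.0, -1.0]]
contact_force: [-0.4, -0.2, -1.1]
grip_width: 0.0854
gripper_force: 0.0
```

Request:
move_arm:
  series:
    - [0,0,0.12,0,1]
    - [0,0,0.12,0,1]
    - [-0.05,-0.2,0.12,0,1]
    - [-0.05,-0.25,0.12,0,1]
    - [-0.05,-0.25,0.12,0,1]

```text
clock: 7.9
tool_pos: [0.5128, -0.2814, 0.1552]
tool_rot: [[0.163, 0.987, 0.0], [0.987, -0.163, -0.0], [-0.0, 0.0, -1.0]]
contact_force: [0.8, 0.7, -0.5]
grip_width: 0.0856
gripper_force: 0.0
```

```bash
cat > l.py <<'E'
from h import *
s=env.read_state(); print(s['clock'],s['tool_pos'],s['grip_width'])
a=snap('side','s5.png'); b=snap('top','t5.png')
g=np.hstack([cv2.resize(b[180:290,200:347],(400,300),interpolation=2),cv2.resize(a[140:260,220:380],(400,300),interpolation=2)])
cv2.imwrite('pics/c5.png',g[:,:,::-1])
for n in('top','side'):
    for q in env.boxes_of(n,'collar_ring_center')[:3]:
        e=q['extent']; print(n,q['score'],np.round(e,1),unproj(n,e[0]+e[2]/2,e[1]+e[3]/2,.01))
E
python3 l.py
```

```text
7.9 [ 0.51278433 -0.2814004   0.1552005 ] 0.08556130378653448
top 0.61 [265.6 216.   25.4  22.3] [ 0.58348095 -0.09574211  0.01      ]
side 0.97 [281.7 220.4  33.   19.6] [ 0.57485819 -0.0994525   0.01      ]
```

View pics/c5.png

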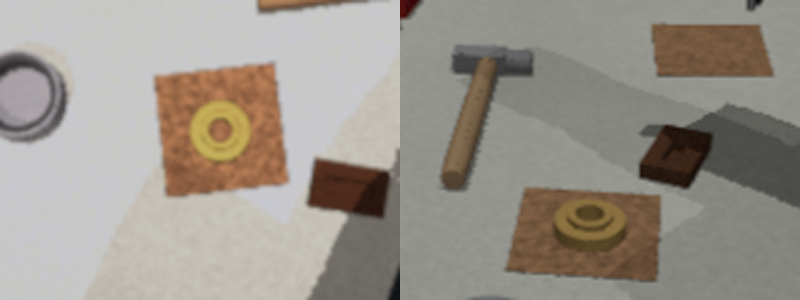

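Step one looks done: the ring lies collar up on the pad, at (220,130) in the top crop and (590,222) in the side crop. Now I'll measure it and the sleeve precisely.

```bash
cat > r.py <<'E'
from h import *
np.set_printoptions(precision=4,suppress=True)
T=cv2.imread('pics/t5.png')[:,:,::-1]; S=cv2.imread('pics/s5.png')[:,:,::-1]
c=lambda a:(a[...,1]-a[...,2]>(a[...,0]-a[...,1])*1.3)&(a[...,0]-a[...,2]>40)
tm={'top':blob(T,(265.6,216,25.4,22.3),c),'side':blob(S,(281.7,220.4,33,19.6),c)}
for k in (['top'],['side'],['top','side']):
    print('collar',k,fit({q:tm[q] for q in k},lambda p:circ(p[0],p[1],.003,.032)+circ(p[0],p[1],.017,.032)+circ(p[0],p[1],.023,.02),[.58,-.098]))
s=env.read_state(); print(s['tool_pos'])
E
python3 r.py; sed -i 's/top0/t5/;s/side0/s5/' sl.py; python3 sl.py
```

```text
collar ['top'] (array([ 0.5817, -0.1019]), array([-0.,  0.]), {'top': (381.5, 395.08469533291645)})
collar ['side'] (array([ 0.5821, -0.1012]), array([ 0., -0.]), {'side': (480.0, 514.8977194568142)})
collar ['top', 'side'] (array([ 0.582 , -0.1016]), array([-0.0877, -0.0947,  0.0869, -0.0917]), {'top': (381.5, 395.0768909563776), 'side': (480.0, 514.5244335052557)})
[ 0.5128 -0.2807  0.1547]
[('top', 0.05, 0.0445)] [2.189039e+02 6.090000e-01 1.000000e-01]
[('side', 0.05, 0.0445)] [1.233271e+02 6.140000e-01 1.100000e-01]
[('top', 0.005, 0.0335)] [1.666614e+02 6.130000e-01 1.070000e-01]
[('top', 0.05, 0.0445), ('side', 0.05, 0.0445), ('top', 0.005, 0.0335)] [4.369007e+02 6.130000e-01 1.070000e-01]
```

Request:
move_arm:
  series:
    - [0,0,0,0,0.2]
    - [0,0,0,0,0.2]

```text
clock: 8.35
tool_pos: [0.5138, -0.2787, 0.155]
tool_rot: [[0.162, 0.987, 0.0], [0.987, -0.162, 0.0], [0.0, 0.0, -1.0]]
contact_force: [0.2, -0.1, 0.4]
grip_width: 0.0523
gripper_force: 0.0
```

Request:
move_arm:
  series:
    - [0.03,0.07,0,0,0.2]
    - [0.06,0.15,0,0,0.2]
    - [0.0853,0.2214,-0.04,0,0.2]
    - [0.0853,0.2214,-0.1,0,0.2]
    - [0.0853,0.2214,-0.131,0,0.2]

```text
clock: 8.98
tool_pos: [0.5807, -0.1001, 0.0476]
tool_rot: [[0.16, 0.987, -0.003], [0.987, -0.16, 0.001], [0.0, -0.003, -1.0]]
contact_force: [-0.7, -0.6, 0.3]
grip_width: 0.051
gripper_force: 0.0
```

Request:
move_arm:
  series:
    - [0,0,0,0,0.2]
    - [0,0,-0.015,0,0.2]
    - [0,0,-0.015,0,0.2]
    - [0,0,-0.015,0,0.2]

```text
clock: 9.48
tool_pos: [0.5821, -0.1029, 0.0388]
tool_rot: [[0.164, 0.986, 0.001], [0.986, -0.164, -0.0], [0.0, 0.001, -1.0]]
contact_force: [0.0, 0.2, -0.3]
grip_width: 0.0512
gripper_force: 0.0
```

Request:
move_arm:
  series:
    - [0,0.0015,-0.005,0,0.2]
    - [0,0.0015,-0.0075,0,0.2]
    - [0,0.0015,-0.01,0,0.2]
    - [0,0.0015,-0.01,0,0.2]

```text
clock: 9.98
tool_pos: [0.5816, -0.1015, 0.0299]
tool_rot: [[0.164, 0.987, -0.0], [0.987, -0.164, 0.0], [0.0, -0.0, -1.0]]
contact_force: [-0.0, 1.1, 0.1]
grip_width: 0.051
gripper_force: 0.0
```

Request:
move_arm:
  series:
    - [0,0,-0.0025,0,0.2]
    - [0,0,-0.0025,0,0.2]

```text
clock: 10.22
tool_pos: [0.5816, -0.1015, 0.0279]
tool_rot: [[0.164, 0.987, -0.0], [0.987, -0.164, 0.0], [0.0, -0.0, -1.0]]
contact_force: [0.4, -0.3, -0.1]
grip_width: 0.0516
gripper_force: 0.0
```

Request:
move_arm:
  series:
    - [0,0,-0.0025,0,0.2]
    - [0,0,-0.0025,0,0.2]

```text
clock: 10.48
tool_pos: [0.5816, -0.1014, 0.0259]
tool_rot: [[0.164, 0.987, -0.0], [0.987, -0.164, 0.0], [-0.0, -0.0, -1.0]]
contact_force: [0.3, 0.8, -0.4]
grip_width: 0.0513
gripper_force: 0.0
```

Request:
move_arm:
  series:
    - [0,0,-0.002,0,0.2]
    - [0,0,-0.002,0,0.2]

```text
clock: 10.72
tool_pos: [0.5818, -0.1015, 0.0248]
tool_rot: [[0.164, 0.987, 0.0], [0.987, -0.164, -0.0], [0.0, 0.0, -1.0]]
contact_force: [-2.4, -0.2, 5.3]
grip_width: 0.0508
gripper_force: 2.9
```

Request:
move_arm:
  series:
    - [0,0,-0.002,0,0.2]
    - [0,0,-0.002,0,0.2]

```text
clock: 10.98
tool_pos: [0.582, -0.1015, 0.0246]
tool_rot: [[0.164, 0.987, 0.001], [0.987, -0.164, -0.0], [-0.0, 0.001, -1.0]]
contact_force: [-11.8, 2.0, 30.7]
grip_width: 0.0512
gripper_force: 15.3
```

Request:
move_arm:
  series:
    - [0,0,-0.002,0,0.2]
    - [0,0,-0.002,0,0.2]

```text
clock: 11.22
tool_pos: [0.5821, -0.1015, 0.0245]
tool_rot: [[0.164, 0.987, 0.002], [0.987, -0.164, -0.0], [-0.0, 0.002, -1.0]]
contact_force: [-20.7, 2.9, 55.2]
grip_width: 0.0515
gripper_force: 27.9
```

Contact came at TCP z of 0.0248 m, so the tips are on the ring's shoulder at 0.017 m, as expected. I'll back off a little and grip the collar.

Request:
move_arm:
  series:
    - [0,0,0.008,0,0.2]
    - [0,0,0.008,0,0.2]
    - [0,0,0.008,0,-0.3]
    - [0,0,0.008,0,-0.3]
    - [0,0,0.008,0,-0.3]

```text
clock: 11.85
tool_pos: [0.5818, -0.1015, 0.0279]
tool_rot: [[0.164, 0.987, 0.0], [0.987, -0.164, -0.0], [-0.0, 0.0, -1.0]]
contact_force: [-3.3, 0.5, 11.4]
grip_width: 0.0367
gripper_force: 58.6
```

Request:
move_arm:
  series:
    - [0,0,0.06,0,-0.3]
    - [0,0,0.115,0,-0.3]
    - [0.015,0.08,0.115,0,-0.3]
    - [0.025,0.14,0.115,0,-0.3]
    - [0.025,0.14,0.115,0,-0.3]

```text
clock: 12.48
tool_pos: [0.6017, 0.0138, 0.1188]
tool_rot: [[0.16, 0.987, -0.001], [0.987, -0.16, 0.001], [0.0, -0.001, -1.0]]
contact_force: [-0.8, 0.2, -2.9]
grip_width: 0.0357
gripper_force: 61.1
```

```bash
cat > sl2.py <<'E'
exec(open('sl.py').read().split('for spec')[0])
C=cv2.imread('pics/t5.png'); D=cv2.imread('pics/s5.png')
specs=[(n,z,r) for n in('top','side') for z,r in((.05,.0445),(.05,.041),(.04,.0335),(.005,.0335),(0,.046))]
def best(sp): return np.round(max((sum(sc(n,x,y,z,r) for n,z,r in sp),x,y) for x in np.arange(.604,.622,.001) for y in np.arange(.097,.117,.001)),4)
a=best(specs); print('all',a,'top',best(specs[:5]),'side',best(specs[5:]))
out=[]
for n,I,(x0,y0,w,h) in(('top',C,(180,193,56,42)),('side',D,(216,250,80,60))):
    k=400/w; J=cv2.resize(I[y0:y0+h,x0:x0+w],(400,300),interpolation=2)
    for z,r,c in((.05,.0445,(0,0,255)),(.05,.041,(0,255,0)),(.005,.0335,(255,0,0))):
        q=np.array([(proj(n,p)-(x0,y0)+.5)*k for p in circ(a[1],a[2],z,r)],int); cv2.polylines(J,[q],True,c,1)
    out.append(J)
cv2.imwrite('pics/sl.png',np.hstack(out))
E
python3 sl2.py
```

```text
all [1.289923e+03 6.140000e-01 1.080000e-01] top [8.294839e+02 6.150000e-01 1.070000e-01] side [4.710913e+02 6.130000e-01 1.090000e-01]
```

View pics/sl.png

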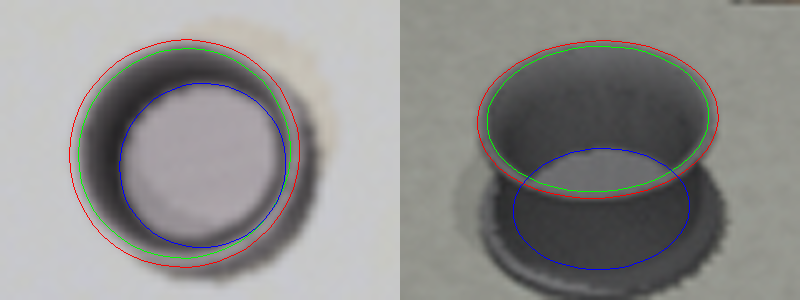

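The ring is held and lifted, and the overlay fits the sleeve at (0.6135, 0.108). I'll move over it.

Request:
move_arm:
  series:
    - [0.007,0.07,0,0,-0.3]
    - [0.0147,0.122,0,0,-0.3]
    - [0.0147,0.122,-0.03,0,-0.3]
    - [0.0147,0.122,-0.04,0,-0.3]
    - [0.0147,0.122,-0.04,0,-0.3]

```text
clock: 13.1
tool_pos: [0.6129, 0.1072, 0.087]
tool_rot: [[0.165, 0.986, -0.002], [0.986, -0.165, -0.0], [-0.001, -0.002, -1.0]]
contact_force: [0.1, -0.5, -2.3]
grip_width: 0.0359
gripper_force: 61.1
```

Request:
move_arm:
  series:
    - [0,0,0,0,-0.3]
    - [0,0,0,0,-0.3]

```text
clock: 13.35
tool_pos: [0.6139, 0.1078, 0.0884]
tool_rot: [[0.164, 0.986, 0.001], [0.986, -0.164, 0.0], [0.0, 0.001, -1.0]]
contact_force: [0.5, -0.5, -3.3]
grip_width: 0.0357
gripper_force: 61.1
```

```bash
python3 - <<'E'
from h import *
s=env.read_state(); print(s['clock'],s['tool_pos'],s['grip_width'])
a=snap('side','s6.png'); b=snap('top','t6.png')
g=np.hstack([cv2.resize(b[160:260,140:273],(400,300),interpolation=2),cv2.resize(a[205:325,180:340],(400,300),interpolation=2)])
cv2.imwrite('pics/c6.png',g[:,:,::-1])
E
```

```text
13.35 [0.61388029 0.10777861 0.08837049] 0.03571640992513035
```

View pics/c6.png

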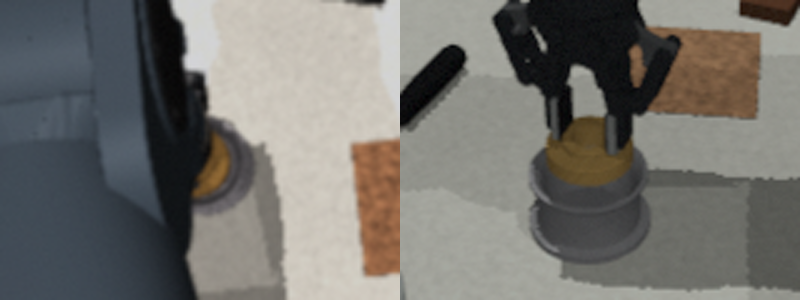

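The ring is held flat just above the sleeve mouth and looks centred, at (590,150) in the side crop. That was the tenth and last picture, so from here I go by numbers.

Request:
move_arm:
  series:
    - [0,0,-0.01,0,-0.3]
    - [0,0,-0.02,0,-0.3]
    - [0,0,-0.03,0,-0.3]
    - [0,0,-0.03,0,-0.3]

```text
clock: 13.95
tool_pos: [0.6134, 0.108, 0.0629]
tool_rot: [[0.164, 0.987, -0.0], [0.987, -0.164, -0.0], [-0.0, -0.0, -1.0]]
contact_force: [1.8, -0.0, -4.2]
grip_width: 0.036
gripper_force: 61.1
```

Request:
move_arm:
  series:
    - [0,0,-0.0035,0,-0.3]
    - [0,0,-0.0035,0,-0.3]

```text
clock: 14.2
tool_pos: [0.6135, 0.1082, 0.0608]
tool_rot: [[0.164, 0.987, -0.0], [0.987, -0.164, 0.0], [-0.0, -0.0, -1.0]]
contact_force: [1.6, 0.2, -3.5]
grip_width: 0.0358
gripper_force: 61.2
```

Request:
move_arm:
  series:
    - [0,0,-0.004,0,-0.3]
    - [0,0,-0.004,0,-0.3]

```text
clock: 14.45
tool_pos: [0.6135, 0.1081, 0.0575]
tool_rot: [[0.164, 0.987, 0.0], [0.987, -0.164, 0.0], [0.0, -0.0, -1.0]]
contact_force: [1.1, 0.5, -3.9]
grip_width: 0.036
gripper_force: 61.1
```

The ring is inside the bore with no side force, so I'll release it.

Request:
move_arm:
  series:
    - [0,0,0,0,0.05]
    - [0,0,0,0,0.05]
    - [0,0,0,0,0.05]
    - [0,0,0.06,0,0.05]
    - [0,0,0.1,0,0.05]

```text
clock: 15.08
tool_pos: [0.6137, 0.1082, 0.1395]
tool_rot: [[0.164, 0.987, 0.001], [0.987, -0.164, 0.0], [0.0, 0.001, -1.0]]
contact_force: [-0.2, -0.2, -0.8]
grip_width: 0.0448
gripper_force: 0.0
```

Request:
move_arm:
  series:
    - [-0.04,0.08,0,0,1]
    - [-0.0856,0.15,0,0,1]
    - [-0.0856,0.2018,0,0,1]
    - [-0.0856,0.2018,0,0,1]
    - [-0.0856,0.2018,0,0,1]

```text
clock: 15.7
tool_pos: [0.545, 0.2694, 0.1376]
tool_rot: [[0.163, 0.987, -0.0], [0.987, -0.163, -0.0], [-0.0, -0.0, -1.0]]
contact_force: [0.1, -0.2, 0.1]
grip_width: 0.0853
gripper_force: 0.0
```

```bash
cat > v.py <<'E'
from h import *
import sys
np.set_printoptions(precision=4,suppress=True)
s=env.read_state(); print(s['clock'],s['tool_pos'],s['grip_width'],s['contact_force'])
a={'side':snap('side','s7.png'),'top':snap('top','t7.png')}
for n in a:
  for t in('collar_ring_center','thin_ring_center'):
    for q in env.boxes_of(n,t)[:3]:
        e=q['extent']; print(n,t,round(q['score'],2),np.round(e,1),unproj(n,e[0]+e[2]/2,e[1]+e[3]/2,.015))
m={}
for n,(x,y,w,h) in(('top',(188,198,40,36)),('side',(228,252,56,60))):
    m=blob(a[n],(x,y,w,h),brass); q=np.argwhere(m)[:,::-1]; print(n,'brass in sleeve',len(q),q.min(0),q.max(0),q.mean(0),'pred collar top c',proj(n,(.6135,.108,.025)),'pred rim centre',proj(n,(.6135,.108,.05)))
E
python3 v.py
```

```text
15.7 [0.545  0.2694 0.1376] 0.0852678752632954 [ 0.1256 -0.1725  0.1249]
side collar_ring_center 0.75 [245.3 275.7  25.5  10.5] [0.6142 0.0905 0.015 ]
side thin_ring_center 0.92 [246.7 350.7  44.4  33.6] [0.5427 0.2808 0.015 ]
top collar_ring_center 0.77 [195.1 207.6  22.5  19.5] [0.608  0.1106 0.015 ]
top thin_ring_center 0.59 [139.  228.6  24.7  19.5] [0.5457 0.2634 0.015 ]
top brass in sleeve 364 [196 204] [218 226] [206.967  215.0385] pred collar top c [206.7666 215.0654] pred rim centre [205.3225 214.1074]
side brass in sleeve 274 [245 275] [271 287] [256.9489 281.0693] pred collar top c [255.7437 283.0132] pred rim centre [255.3762 272.7797]
```

```bash
python3 - <<'E'
from h import *
for z0 in(.005,.015):
  P=np.array([proj('side',p) for p in circ(.6135,.108,z0+.014,.032)+circ(.6135,.108,z0+.02,.02)]); print('side pred',z0,P.min(0),P.max(0))
R=np.array([proj('side',p) for p in circ(.6135,.108,.05,.041)]); print('rim inner',R.min(0),R.max(0))
E
```

```text
side pred 0.005 [238.83784806 274.26465974] [272.78629411 297.25481888]
side pred 0.015 [238.59062042 270.2909966 ] [272.74387199 293.17542821]
rim inner [233.18837994 258.82013687] [277.52154985 287.85555529]
```

Request:
move_arm:
  series:
    - [0,0,-0.06,0,1]
    - [0,0,-0.12,0,1]
    - [0,0,-0.14,0,0.85]
    - [0,0,-0.1575,0,0.85]
    - [0,0,-0.1575,0,0.85]

```text
clock: 16.62
tool_pos: [0.5453, 0.2696, 0.012]
tool_rot: [[0.164, 0.986, 0.0], [0.986, -0.164, 0.0], [0.0, 0.0, -1.0]]
contact_force: [-0.2, -0.1, 0.4]
grip_width: 0.0789
gripper_force: 0.0
```

The collared ring's back edge is at row 275, and the prediction for it lying on the sleeve floor is 274.3, so it is seated. Now I'll grip the thin ring.

Request:
move_arm:
  series:
    - [0,0,0,0,0.2]
    - [0,0,0,0,0.2]
    - [0,0,0,0,0.2]
    - [0,0,0,0,0.2]

```text
clock: 17.12
tool_pos: [0.5459, 0.27, 0.0137]
tool_rot: [[0.164, 0.987, 0.002], [0.987, -0.164, 0.001], [0.001, 0.002, -1.0]]
contact_force: [-3.8, -2.2, 11.8]
grip_width: 0.0597
gripper_force: 61.9
```

Request:
move_arm:
  series:
    - [0,0,0.05,0,0.2]
    - [0,0,0.11,0,0.2]
    - [0,0,0.11,0,0.2]

```text
clock: 17.5
tool_pos: [0.5474, 0.2708, 0.1046]
tool_rot: [[0.164, 0.987, 0.007], [0.987, -0.164, 0.003], [0.005, 0.006, -1.0]]
contact_force: [0.8, 0.1, -0.9]
grip_width: 0.0594
gripper_force: 65.4
```

Request:
move_arm:
  series:
    - [0.03,-0.07,0,0,0.2]
    - [0.06,-0.14,0,0,0.2]
    - [0.0853,-0.2018,0,0,0.2]
    - [0.0853,-0.2018,0,0,0.2]
    - [0.0853,-0.2018,0,0,0.2]

```text
clock: 18.12
tool_pos: [0.6131, 0.1082, 0.0995]
tool_rot: [[0.164, 0.986, -0.0], [0.986, -0.164, 0.0], [0.0, -0.0, -1.0]]
contact_force: [-0.1, 0.2, -0.7]
grip_width: 0.0598
gripper_force: 65.4
```

```bash
python3 - <<'E'
from h import *
np.set_printoptions(precision=4,suppress=True)
s=env.read_state(); p=s['tool_pos']; print(p,s['contact_force'],s['grip_width'])
a=snap('side','s8.png'); b=env.boxes_of('side','thin_ring_center')[:2]
for q in b: print(q['score'],np.round(q['extent'],1))
z=p[2]-.0137; P=np.array([proj('side',c) for c in circ(p[0],p[1],z,.032)+circ(p[0],p[1],z+.012,.032)]); print('pred box',P.min(0),P.max(0)-P.min(0))
m=blob(a,b[0]['extent'],brass); q=np.argwhere(m)[:,::-1]; print(q.min(0),q.max(0))
for row in a[q.min(0)[1]-2:q.max(0)[1]+3, q.min(0)[0]-2:q.max(0)[0]+3]: print(''.join('#' if c[0]-c[2]>35 else '.' for c in row.astype(int)))
E
```

```text
[0.6131 0.1082 0.0995] [-0.1281  0.1929 -0.6571] 0.059816886131374335
0.67 [238.9 244.4  30.3  22.9]
pred box [236.9963 241.7306] [35.6991 27.3836]
[239 240] [270 268]
............................##......
............................##......
...........................###......
...........................####.....
...........................####.....
...............#################....
............####################....
.........#######################....
.......########################.....
......#########################.....
.....##########################.....
....#############.......#######.....
...#########...............####.....
...#######....................#.....
..######............................
..#####.............................
..####..............................
..###...............................
..###...............................
..####..............................
..#####.............................
..######......................#.....
...#######.................####.....
...#########.............#######....
...##############################...
....##############################..
.....############################...
......##########################....
.......#######################......
.........###################........
............#############...........
....................................
....................................
```

The thin ring is held level and matches its predicted outline. I'll lower it into the flare.

Request:
move_arm:
  series:
    - [0.0005,0,-0.025,0,0.2]
    - [0.0005,0,-0.04,0,0.2]
    - [0.0005,0,-0.0465,0,0.2]
    - [0.0005,0,-0.0465,0,0.2]

```text
clock: 18.73
tool_pos: [0.6134, 0.1084, 0.0624]
tool_rot: [[0.163, 0.987, -0.0], [0.987, -0.163, -0.0], [-0.0, -0.0, -1.0]]
contact_force: [-0.4, 0.3, -1.2]
grip_width: 0.0599
gripper_force: 65.4
```

Request:
move_arm:
  series:
    - [0,0,-0.004,0,0.2]
    - [0,0,-0.004,0,0.2]
    - [0,0,-0.004,0,0.2]

```text
clock: 19.1
tool_pos: [0.6137, 0.1081, 0.0595]
tool_rot: [[0.164, 0.987, 0.0], [0.987, -0.164, 0.0], [0.0, 0.0, -1.0]]
contact_force: [-0.5, -0.6, -1.4]
grip_width: 0.0598
gripper_force: 65.4
```

Request:
move_arm:
  series:
    - [0,0,-0.0025,0,0.2]
    - [0,0,-0.0025,0,0.2]

```text
clock: 19.35
tool_pos: [0.6135, 0.1081, 0.0571]
tool_rot: [[0.164, 0.987, -0.0], [0.987, -0.164, -0.0], [-0.0, -0.0, -1.0]]
contact_force: [0.5, -0.5, -1.7]
grip_width: 0.0597
gripper_force: 65.4
```

Request:
move_arm:
  series:
    - [0,0,-0.002,0,0.2]
    - [0,0,-0.002,0,0.2]

```text
clock: 19.6
tool_pos: [0.6135, 0.1081, 0.0555]
tool_rot: [[0.164, 0.987, -0.0], [0.987, -0.164, -0.0], [-0.0, -0.0, -1.0]]
contact_force: [0.3, -0.1, -1.4]
grip_width: 0.0597
gripper_force: 65.4
```

Request:
move_arm:
  series:
    - [0,0,-0.002,0,0.2]
    - [0,0,-0.002,0,0.2]

```text
clock: 19.85
tool_pos: [0.6136, 0.1081, 0.0539]
tool_rot: [[0.164, 0.987, -0.0], [0.987, -0.164, -0.0], [-0.0, -0.0, -1.0]]
contact_force: [0.5, -1.8, -1.1]
grip_width: 0.0596
gripper_force: 65.4
```

The ring's bottom is at the bore's entrance with no contact yet, so I'll release it.

Request:
move_arm:
  series:
    - [0,0,0.001,0,1]
    - [0,0,0.001,0,1]
    - [0,0,0.001,0,1]
    - [0,0,0.06,0,1]
    - [0,0,0.12,0,1]

```text
clock: 20.48
tool_pos: [0.6131, 0.1081, 0.151]
tool_rot: [[0.164, 0.987, -0.001], [0.987, -0.164, -0.0], [-0.0, -0.001, -1.0]]
contact_force: [0.6, -0.0, -0.0]
grip_width: 0.0853
gripper_force: 0.0
```

Request:
move_arm:
  series:
    - [0,-0.07,0.03,0,1]
    - [-0.05,-0.15,0.03,0,1]
    - [-0.1,-0.22,0.03,0,1]
    - [-0.1,-0.3,0.03,0,1]
    - [-0.1,-0.3,0.03,0,1]

```text
clock: 21.1
tool_pos: [0.5328, -0.1348, 0.1744]
tool_rot: [[0.167, 0.986, 0.0], [0.986, -0.167, -0.001], [-0.0, 0.0, -1.0]]
contact_force: [0.4, 0.3, 0.7]
grip_width: 0.0856
gripper_force: 0.0
```

```bash
python3 v.py; python3 - <<'E'
from h import *
for z0 in(.019,.025,.03):
  for n in('side','top'):
    P=np.array([proj(n,p) for p in circ(.6135,.108,z0+.012,.032)]); print(n,'thin top pred',z0,P.min(0),P.max(0),P.mean(0))
a=cv2.imread('pics/s7.png')[:,:,::-1].astype(int)
for row in a[254:296,230:284]: print(''.join('#' if c[0]-c[2]>35 else '.' for c in row))
b=cv2.imread('pics/t7.png')[:,:,::-1].astype(int)
for row in b[200:232,190:226]: print(''.join('%3d'%c.mean() if c[0]-c[2]>35 else '  .' for c in row))
E
```

```text
21.1 [ 0.5328 -0.1348  0.1744] 0.0855709034988239 [0.3579 0.3418 0.7071]
side collar_ring_center 0.77 [243.9 276.9  26.6  11.9] [0.6143 0.0961 0.015 ]
side thin_ring_center 0.76 [238.9 272.4  32.2   9.8] [0.6228 0.0817 0.015 ]
top thin_ring_center 0.44 [194.5 203.   24.4  22.4] [0.617  0.1099 0.015 ]
top brass in sleeve 378 [195 204] [218 226] [206.6667 214.8069] pred collar top c [206.7666 215.0654] pred rim centre [205.3225 214.1074]
side brass in sleeve 465 [239 270] [272 287] [255.5871 278.8731] pred collar top c [255.7437 283.0132] pred rim centre [255.3762 272.7797]
side thin top pred 0.019 [238.54081643 269.49067558] [272.735326   292.35345348] [255.30870731 280.69956047]
top thin top pred 0.019 [195.02732961 203.61283554] [217.77949883 226.12784029] [206.42953506 214.62376931]
side thin top pred 0.025 [238.39067974 267.07841749] [272.70956355 289.87519889] [255.21957495 278.25434482]
top thin top pred 0.025 [194.6237687  203.32740226] [217.49374431 225.95694229] [206.08509138 214.39424883]
side thin top pred 0.03 [238.26472883 265.05516091] [272.68795109 287.79574302] [255.14
[... 5225 characters left out ...]
7 91  .  .  .  .  .  .  .  .  .  .  .  .  .  .
  .  .  .  .  .  .  .  .  .  .  .  .  . 81 92 98101103 97 87  .  .  .  .  .  .  .  .  .  .  .  .  .  .  .  .
  .  .  .  .  .  .  .  .  .  .  .  .  .  .  .  .  .  .  .  .  .  .  .  .  .  .  .  .  .  .  .  .  .  .  .  .
  .  .  .  .  .  .  .  .  .  .  .  .  .  .  .  .  .  .  .  .  .  .  .  .  .  .  .  .  .  .  .  .  .  .  .  .
  .  .  .  .  .  .  .  .  .  .  .  .  .  .  .  .  .  .  .  .  .  .  .  .  .  .  .  .  .  .  .  .  .  .  .  .
  .  .  .  .  .  .  .  .  .  .  .  .  .  .  .  .  .  .  .  .  .  .  .  .  .  .  .  .  .  .  .  .  .  .  .  .
  .  .  .  .  .  .  .  .  .  .  .  .  .  .  .  .  .  .  .  .  .  .  .  .  .  .  .  .  .  .  .  .  .  .  .  .
```

The back edge is at row 270, against 269.5 predicted for the seated ring. Before handing in, I'll check for tilt against a predicted mask.

```bash
python3 - <<'E'
from h import *
a=cv2.imread('pics/s7.png')[:,:,::-1]
M=blob(a,(228,252,56,60),brass)
M=cv2.morphologyEx(M.astype(np.uint8),cv2.MORPH_CLOSE,np.ones((7,7)))
def poly(P,k=16):
    m=np.zeros((420,560),np.uint8); cv2.fillPoly(m,[np.round(np.array([proj('side',p) for p in P])*k).astype(int)],1,shift=4); return m
rim=poly(circ(.6135,.108,.05,.041))
r=[]
for dz in(-.002,0,.002,.004):
  for ax in np.arange(-.16,.17,.04):
    for ay in np.arange(-.16,.17,.04):
      P=[(x,y,z+ax*(x-.6135)+ay*(y-.108)) for x,y,z in circ(.6135,.108,.031+dz,.032)]
      m=poly(P)&rim; r.append(((m&M).sum()/(m|M).sum(),dz,ax,ay))
for q in sorted(r)[::-1][:6]: print(np.round(q,3))
print([np.round(q,3) for q in r if q[1]==0 and abs(q[2])<1e-6 and abs(q[3])<1e-6])
E
```

```text
[ 0.911 -0.002  0.     0.   ]
[ 0.905 -0.002 -0.04   0.   ]
[ 0.902 -0.002 -0.08  -0.04 ]
[ 0.901 -0.002  0.04   0.   ]
[ 0.9   0.   -0.08  0.04]
[ 0.899  0.002 -0.04   0.12 ]
[array([0.88, 0.  , 0.  , 0.  ])]
```

The best match is level and seated, so I'm handing the job in.

```bash
python3 -c "
from bench import env
print(env.close_job())"
```

```text
the job is handed in; nothing more can be done
None
```

The job is handed in at about 21 s of the 61 s allowed: by the last camera check both rings lie flat in the sleeve, the thin ring around the upward collar, and the jar, hammer and screwdriver were never touched; no verdict came back.

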